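# Set the labelling rest and lay a tin against its stop

## Robot

A 6-joint arm with a two-finger parallel gripper is mounted at the origin on the work surface. World frame = base frame: x ahead of the robot, y to its left, z up, the work surface at z = 0. Lengths are in mm, angles in degrees, forces in N, time in s.
With the tool pointing down it reaches from about 325 to 925 mm from the base axis. Payload 3.1 kg.
Tool frame: the origin (TCP) lies at the very end of the fingers, on their centre line; the grasp point (between the pads) lies grasp_offset behind it (grasp_offset is the distance from the TCP to the grasp point, in mm); z points along the fingers, y is the line along which they close (so a half turn about z gives the same grasp; the last joint's range is limited). The gripper opens to 85 mm and grips with 20 to 120 N. Pads are 22 mm wide; open, the fingers measure 114 mm over their backs; the gripper's body (76 mm by 85 mm) begins 54 mm behind the grasp point. The pads swing forward as they close: fully open they stand 13 mm farther back than shut.
Start: joints at [-70.714, 12.427, 92.441, -0, 75.132, -6.429], TCP at [271.2, -563.108, 231.3] pointing down, gripper open.
Joint ranges: [-157.48, 157.48], [-44.54, 120.13], [17.64, 146.25], [-64.5, 244.5], [7.68, 150.69], [-147.95, 147.95]. Speed limits (degrees/s): [159.86, 159.86, 180, 180, 180, 180].

## Interface

Orientations are given as [roll, pitch, yaw] about the fixed x, y, z axes, in that order (R = Rz(yaw) Ry(pitch) Rx(roll)).
In Python, from station import * gives the robot as it stands. Calls block until the motion is done:
- goto(position, orientation): joint-space move of the TCP to a pose.
- move_l(position, attitude=None, speed=150): straight line of the TCP; attitude=None keeps the orientation; speed is the mean speed in mm/s.
- move_j(angles): joint-space move.
- grip(opening, squeeze=None): finger opening in mm; squeeze is the grip in N (None keeps the last); returns when the fingers have stopped.
- wait(seconds).
- solve_ik(position, orientation): joint angles nearest the present ones, or None.
- get_obs(): the state.
- get_image(name): name is "scene" or "top" or "wrist"; returns the picture (420x560x3 uint8, red, green, blue); there is no depth.
- get_calibration(name): a dict with "fx", "fy", "cx", "cy" (pixels), "R" (3x3) and "t" (3): a world point X has camera coordinates R X + t; the wrist camera has in their place "mount" (4x4, takes a point from camera to tool coordinates, whose origin is the TCP and whose axes are the flange's). Camera axes: x right, y down, z forward; pixel columns grow to the right and rows downward; lengths in mm; the calibration is good to about 2 mm. A picture is of the moment at which its call begins: read the wrist's pose just before it. get_calibration takes no time and is no camera call.
A pose or a line that the arm cannot do raises Unreachable and nothing moves.
- sign_off(): hands the job in; it is judged then, once.
Trained networks look in the newest picture that a camera, given by its name, has taken for a name from the list of things; names that differ only in an ending like _2 or _b are one class to them, and where a whole thing is asked for, a point or a joint stands for the part that bears it (a point fixed in the world has none). Each returns a list of dicts, best first, with "score" (0 to 1); they miss things now and then, are a little off and sometimes report something else, mostly with a low value. They report only what shows in the picture. A call takes as long as a camera call. They do not tell look-alikes from the thing itself.
- spot_in(name, camera): "extent" ([centre column, centre row, width, height] in pixels, round what is visible of it).
- regions_of(name, camera): "region" (420x560 bool, what is visible of it) and "extent" ([centre column, centre row, width, height] in pixels, round what is visible of it).
The state is a dict: "t": time; "joint_pos": joint angles; "qvel": joint speeds; "effort": joint torques, N m; "tcp_pos": TCP position; "ee_rot": TCP orientation; "wrist_force": force on the tool from outside, world axes, zero at the start; "moment": the same for the moment, N m; "grip_width": finger opening in mm; "grip_force": force on a finger pad.
Only numpy, scipy, OpenCV 4.12 (cv2) and the standard library are available. Lean on these libraries where they do the work, as an engineer would, in place of code of your own. Each camera call takes 0.05 s, during which the arm holds its last target. There are 200 camera calls.

## Task

The green tin is next to be labelled. First, while the labelling rest is still empty, slide its stop along until the red pointer is in line with the orange marker clip (not the blue one). Then lay the tin gently (not dropped) on the sloped bed, along it, with its flat base right up against the stop, without shifting the stop off the orange clip or disturbing the other jars, the bottles or the bowl.

Things in the scene. Friction and masses are not known exactly. Their poses are not given: they have to be found in the camera images.
- rest: Wooden labelling rest, base 190 x 360 mm, fixed to the table, at a different place and yaw each time. Origin on the table below the bed's middle; x from the low front to the high back of the sloped bed, y along the bed (left, seen from the robot, at yaw 0), z up. A white upright ledge at its back (x 78 to 108 mm, top 75 mm high, y -155 to 175 mm) carries two marker clips.
- bed_mid (a point): On the white bed's surface, 35 mm above the rest's origin; axes of the bed: y along it, z square to it. The bed is tilted 15 degrees about y: x rises to the back, z leans to the front. Surface (z 0): x -42 to 47 mm, y -150 to 170 mm. Front lip 6 mm thick, 8 mm above the bed, inner face at x -42 mm. Back: rail 9 mm high, x 50 to 80 mm.
- stop (a joint): The sliding stop's travel along bed y, m: 0 at the right (-y) end, 0.18 at the left (+y) end; at value q the stop's centre is at bed y = q - 0.03 m. It slides with about 6 N of dry friction and stays where it is left.
- stop_grip (a point): Centre of the top of the stop's black upright grip tab, to push or hold from above: 24 mm across (bed x), 16 mm along the track (bed y), 45 mm tall, on a dark carriage 30 x 40 mm. Square to the bed, so it leans 15 degrees to the front. Its top is 75 mm off the bed surface, about 124 mm above the table.
- stop_face (a point): On the stop's face, against which the tin's base goes: an aluminium plate across the bed, 12 mm thick, bed x -34 to 52 mm, z 2 to 40 mm; the face looks along bed -y. The point is 6 mm to the -y side of the stop's centre, 25 mm above the bed. Axes as the bed's.
- stop_pointer (a point): Tip of the red pointer finger at the back of the stop's carriage, at the stop's centre in bed y, just above the ledge.
- clip_orange: Orange marker clip, fixed on the ledge, 12 mm wide along the track, 18 mm deep, 14 mm high. Origin under its middle on the ledge's top (75 mm high); axes as the rest's. The stop is right when the pointer's tip lies within the clip's width, in line with it along y. Orange may be left or right of blue.
- clip_blue: The same clip in blue, for another tin: not the target.
- tin: Square green tin of about 0.2 kg (0.14 to 0.28), lying on the table, 50 x 50 mm in section; body 108 mm long, plus a round black screw cap 32 mm across and 18 mm long, 126 mm in all. Origin on the table under the tin (z up), y along it towards its flat base with the silver rim (base at y +64 mm, shoulder at -44 mm, end of cap at -62 mm).
- tin_base (a point): Centre of the tin's flat base.
- tin_mid (a point): On the tin's axis above its origin, 25 mm from each long side.
- tin_cap (a point): Centre of the end of the cap.
- jar_honey: Bystander: amber jar, 72 mm across, 100 mm high; origin under its centre.
- jar_herbs: Bystander: green glass jar with a wooden lid, 76 mm across, 120 mm high; origin under its centre.
- bottle_blue: Bystander: blue bottle, 54 mm across, 130 mm high; origin under its centre.
- bottle_brown: Bystander: brown bottle, 56 mm across, 140 mm high; origin under its centre.
- bowl: Bystander: green bowl, 150 mm across, 60 mm high; origin under its centre.
Things that resemble listed ones, but are neither listed nor needed, are in the scene too. What is meant by the tin is not pink, and is the larger of those in its own colour.

How it is judged (in metres and radians):
On the way:
1. the stop's pointer is in line with the orange clip (7 mm) while the tin is still off the rest and the stop is at rest (y of stop_pointer in the frame of clip_orange between -0.007 and 0.007 m and distance between tin_mid and stop_face above 0.12 m and velocity of joint stop between -0.01 and 0.01 m/s), for 0.2 s.
At the end, for the whole second after the job is handed in: The stop's pointer is within 7 mm of the orange clip's middle along the track; the tin lies on the sloped bed, along it within 0.12 rad, its long side flat on the surface, its base at most 5 mm from the stop's face, released and at rest (y of stop_pointer in the frame of clip_orange between -0.007 and 0.007 m and z of tin_mid in the frame of bed_mid between 0.02 and 0.03 m and x of tin_mid in the frame of bed_mid between -0.025 and 0.02 m and angle between the y axis of tin and the y axis of bed_mid, either way round below 0.12 rad and y of tin_base in the frame of stop_face between -0.005 and 0.003 m and linear speed of tin below 0.01 m/s and contact force between tin and the fingers below 0.1 N); the robot touches nothing.
It fails at once if a jar, a bottle or the bowl is moved more than 30 mm or tips over (distance of any of jar_honey, jar_herbs, bottle_blue, bottle_brown, bowl from where it was at the start of the episode above 0.03 m or angle between any of jar_honey, jar_herbs, bottle_blue, bottle_brown, bowl's own z axis and vertical above 0.5 rad).
It fails at once if the tin is dropped or slammed onto the bed (faster than 0.6 m/s within 35 mm of it) (z of tin_mid in the frame of bed_mid between 0 and 0.06 m and x of tin_mid in the frame of bed_mid between -0.05 and 0.05 m and y of tin_mid in the frame of bed_mid between -0.16 and 0.16 m and linear speed of tin above 0.6 m/s).
It also fails if it takes over 72 s, if anything falls off the work surface, if the arm or the gripper's body presses on something with over 40 N, if the wrist force passes 120 N, or if a joint passes its speed limit or range.

## Working session

There is one attempt and no reset: what is moved stays moved. The work goes in short steps, each a Python script; the robot and the scene stay as the last script left them, time stands still between calls to the robot, and variables do not carry over. Pictures are saved under pics/ and viewed, at most 10 in all, crops included, and the job is handed in when it is done.

```bash
ls; mkdir -p pics; python3 - <<'E'
from station import *
import cv2,numpy as np
for n in("scene","top"):
    im=get_image(n); cv2.imwrite(f"pics/{n}1.png",im[:,:,::-1]); c=get_calibration(n); print(n,c)
    for k in("tin","clip_orange","clip_blue","stop_pointer","stop_grip","rest","jar_honey","jar_herbs","bottle_blue","bottle_brown","bowl"):
        print(k,[(np.round(d["extent"]).astype(int).tolist(),round(d["score"],2)) for d in spot_in(k,n)[:4]])
o=get_obs();print(o)
E
```

```text
pics
scene {'fx': 404.3898528656675, 'fy': 404.3898528656675, 'cx': 281.8870911981308, 'cy': 212.87403123162983, 'R': array([[-0.24555038,  0.96936859,  0.00543627],
       [ 0.82377161,  0.21161879, -0.52594469],
       [-0.51098468, -0.12466767, -0.8505014 ]]), 't': array([ 128.15174456, -345.83399886, 1443.52595301])}
tin [([188, 200, 46, 25], 0.73), ([162, 140, 26, 36], 0.58), ([184, 173, 16, 27], 0.52)]
clip_orange []
clip_blue [([188, 202, 44, 28], 0.63)]
stop_pointer [([315, 248, 19, 37], 0.88), ([332, 280, 1, 14], 0.62), ([184, 287, 30, 34], 0.57)]
stop_grip [([317, 245, 22, 37], 0.85)]
rest [([299, 252, 135, 94], 0.78)]
jar_honey [([152, 255, 32, 41], 0.68)]
jar_herbs [([434, 269, 40, 44], 0.93)]
bottle_blue [([184, 288, 28, 36], 0.58), ([438, 310, 30, 33], 0.46)]
bottle_brown [([439, 311, 31, 30], 0.83), ([317, 247, 22, 39], 0.5)]
bowl [([462, 230, 54, 48], 0.89), ([186, 203, 43, 30], 0.7), ([300, 253, 139, 96], 0.37)]
top {'fx': 455.89517900843816, 'fy': 455.89517900843816, 'cx': 286.49865502939787, 'cy': 206.32645281742975, 'R': array([[ 4.81559140e-02, -9.98839726e-01, -
[... 741 characters left out ...]
9, 164, 17, 21], 0.17)]
{'t': 1.2, 'joint_pos': array([-7.07120406e+01,  1.24282591e+01,  9.24416699e+01, -2.27941743e-03,
        7.51340972e+01, -6.42762616e+00]), 'qvel': array([-0.18423719, -0.02865461,  0.01879385, -0.02704302,  0.01703668,
        0.01161574]), 'effort': array([-2.21053324e-04, -3.96886969e+01, -3.04256201e+01, -2.74700997e-04,
        9.09572318e-04, -8.07092249e-06]), 'tcp_pos': array([ 271.20630788, -563.08288068,  231.28551344]), 'ee_rot': array([-1.79995752e+02,  1.73850686e-03,  2.57161705e+01]), 'wrist_force': array([-1.37617355,  0.74154659, -0.96927335]), 'moment': array([0.00388952, 0.01453053, 0.05244145]), 'grip_force': 0.0, 'grip_width': 85.30287719195626}
```

```bash
python3 - <<'E'
import cv2,numpy as np
a=cv2.imread("pics/scene1.png");b=cv2.imread("pics/top1.png")
cv2.imwrite("pics/scene_c.png",cv2.resize(a[100:340,110:510],(800,480),interpolation=cv2.INTER_CUBIC))
cv2.imwrite("pics/top_c.png",cv2.resize(b[130:300,130:450],(800,425),interpolation=cv2.INTER_CUBIC))
E
```

```text
(no output)
```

View pics/scene_c.png

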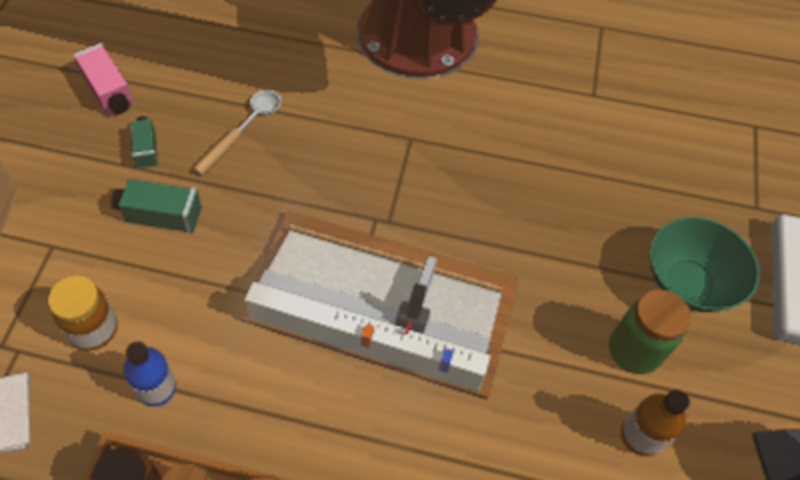

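View pics/top_c.png

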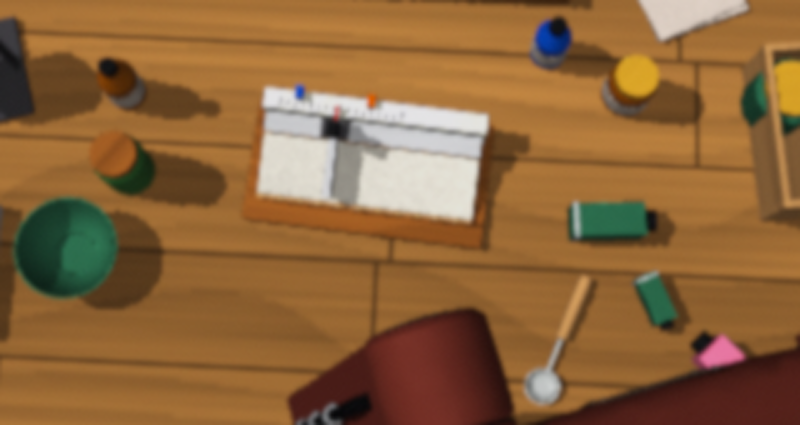

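The scene crop shows two green tins, the larger at crop (160,205) = scene px (190,202) and the smaller at (181,171), plus a pink one at (161,139). The larger green one is the target. Its silver base faces +y. The orange clip is at scene px (294,266), to the -y side of the red pointer at (314,264), and blue is at (333,279). Next I'll measure coarsely and look closer with the wrist camera.

```bash
cat > h.py <<'E'
from station import *
import numpy as np, cv2
from scipy.spatial.transform import Rotation as Ro
def cam(n,obs=None):
    c=get_calibration(n)
    if n!="wrist": R=np.array(c["R"]); return c,R.T,-R.T@np.array(c["t"])
    M=np.array(c["mount"]); Rt=Ro.from_euler("xyz",obs["ee_rot"],degrees=True).as_matrix()
    return c,Rt@M[:3,:3],Rt@M[:3,3]+obs["tcp_pos"]
def ray(C,uv,z):
    c,R,o=C; d=R@np.array([(uv[0]-c["cx"])/c["fx"],(uv[1]-c["cy"])/c["fy"],1]); return o+d*(z-o[2])/d[2]
def proj(C,X):
    c,R,o=C; p=R.T@(np.asarray(X,float)-o); return np.array([c["cx"]+c["fx"]*p[0]/p[2],c["cy"]+c["fy"]*p[1]/p[2]])
E
python3 - <<'E'
from h import *
T=cam("top");S=cam("scene")
t=lambda u,v:(u/2.5+130,v/2.5+130); s=lambda u,v:(u/2+110,v/2+100)
for n,p,q,z in [("orange",(372,101),(368,330),85),("blue",(300,92),(447,356),85),("pointer",(338,110),(408,327),80),("ledgeR",(489,115),(246,308),75),("tinbase",(571,220),(197,210),45),("tinshoulder",(648,220),(122,197),45),("honeylid",(637,75),(74,298),95),("grip",(335,122),(416,295),120),("blueB",(556,28),(136,352),128)]:
    print(n,ray(T,t(*p),z).round(),(ray(S,s(*q),z)).round() if q else "")
print(get_calibration("wrist"))
E
```

```text
orange [623.  53.  85.] [623.  57.  85.]
blue [632. 158.  85.] [633. 163.  85.]
pointer [609. 102.  80.] [604. 107.  80.]
ledgeR [ 613. -118.   75.] [ 628. -107.   75.]
tinbase [ 469. -245.   45.] [ 480. -233.   45.]
tinshoulder [ 474. -357.   45.] [ 486. -349.   45.]
honeylid [ 678. -329.   95.] [ 678. -324.   95.]
grip [580. 103. 120.] [576. 108. 120.]
blueB [ 732. -206.  128.] [ 740. -206.  128.]
{'fx': 347.2188652962803, 'fy': 347.2188652962803, 'cx': 272.36232350956925, 'cy': 208.50369569720542, 'mount': array([[-7.90900124e-04, -9.55217162e-01, -2.95904626e-01,
         7.58746854e+01],
       [ 9.99999687e-01, -7.55296407e-04, -2.34628931e-04,
        -4.35075609e-01],
       [ 6.25881053e-07, -2.95904719e-01,  9.55217461e-01,
        -1.43255013e+02],
       [ 0.00000000e+00,  0.00000000e+00,  0.00000000e+00,
         1.00000000e+00]])}
```

```bash
python3 - <<'E'
from h import *
import pickle
D={}
for n,p in(("tin",[430,-295,250]),("rest",[540,60,260])):
    goto(p,[180,0,0]); wait(.3)
    o=get_obs(); im=get_image("wrist"); D[n]=(o,im); cv2.imwrite(f"pics/w_{n}.png",im[:,:,::-1])
    C=cam("wrist",o); print(n,o["t"],o["tcp_pos"].round(1),o["ee_rot"].round(2))
    hsv=cv2.cvtColor(im,cv2.COLOR_RGB2HSV)
    if n=="tin":
        for r in regions_of("tin","wrist")[:3]: print(r["extent"],r["score"],cv2.minAreaRect(np.argwhere(r["region"])[:,::-1].astype(np.int32)))
    else:
        for k in("clip_orange","clip_blue","stop_pointer","stop_grip"): print(k,[(np.round(d["extent"]).tolist(),d["score"]) for d in spot_in(k,"wrist")[:2]])
pickle.dump(D,open("d.pkl","wb"))
E
```

```text
tin 2.6917 [ 429.7 -295.7  249.8] [-1.7999e+02  2.0000e-02 -7.0000e-02]
[432.0, 301.3, 93.7, 73.4] 0.73 ((435.4967346191406, 299.5919494628906), (116.06375885009766, 19.421646118164062), 41.325496673583984)
[338.2, 230.9, 48.4, 71.8] 0.64 ((339.1361389160156, 232.02664184570312), (74.92308807373047, 31.76923370361328), 67.38013458251953)
[284.2, 134.2, 131.7, 61.9] 0.63 ((283.5522766113281, 132.55645751953125), (53.29467010498047, 128.5200653076172), 85.86532592773438)
rest 4.4833 [540.1  59.2 260. ] [ 1.8e+02  0.0e+00 -8.0e-02]
clip_orange [([278.0, 90.0, 13.0, 24.0], 0.83)]
clip_blue [([159.0, 77.0, 28.0, 22.0], 0.67), ([538.0, 230.0, 41.0, 59.0], 0.42)]
stop_pointer [([220.0, 168.0, 44.0, 137.0], 0.71)]
stop_grip [([220.0, 167.0, 44.0, 131.0], 0.73)]
```

View pics/w_tin.png

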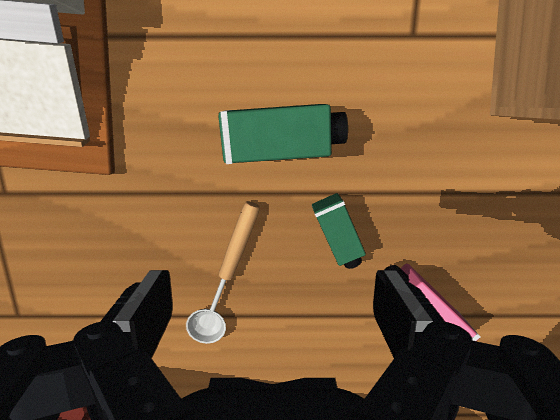

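View pics/w_rest.png

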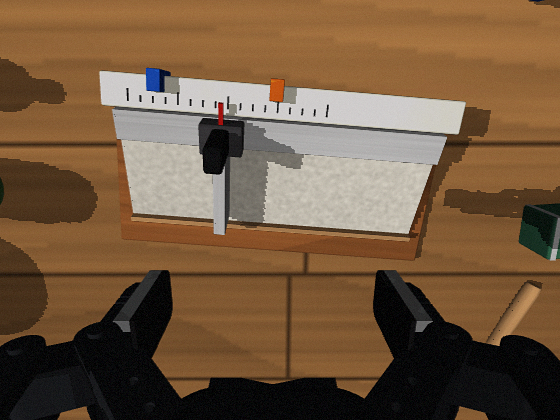

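The wrist view shows the large green tin with base rim at (225,137), shoulder at (331,130) and cap at (347,127). The small green tin is at (339,231), so the large one is confirmed as the target. In the rest view, orange is at (277,90), the pointer tip at (221,103), blue at (158,79), and the ledge corners are (101,71), (465,101) and (461,134).

```bash
python3 - <<'E'
from h import *
import pickle
from scipy.optimize import least_squares
D=pickle.load(open("d.pkl","rb"))
o,im=D["rest"];C=cam("wrist",o);h=cv2.cvtColor(im,cv2.COLOR_RGB2HSV)
def blob(h,lo,hi,roi):
    m=cv2.inRange(h,lo,hi);z=np.zeros_like(m);x0,x1,y0,y1=roi;z[y0:y1,x0:x1]=m[y0:y1,x0:x1];p=np.argwhere(z)[:,::-1];return p
po=blob(h,(5,180,120),(18,255,255),(262,295,72,106)); pr=blob(h,(0,170,90),(4,255,255),(205,235,90,130))
for p in(po,pr): print(len(p),p.min(0),p.max(0),np.median(p,0))
# ledge corners in rest frame -> fit x,y,yaw
px=np.array([(101,71),(465,101),(461,134)]);W=np.array([ray(C,p,75)[:2] for p in px]);L=np.array([(108,175),(108,-155),(78,-155)])
def f(a): c,s=np.cos(a[2]),np.sin(a[2]);return ((L@np.array([[c,s],[-s,c]])+a[:2])-W).ravel()
r=least_squares(f,[520,50,-.09]);print("rest",r.x,np.degrees(r.x[2]),r.fun.round(1))
rx,ry,ya=r.x;Ri=np.array([[np.cos(ya),np.sin(ya)],[-np.sin(ya),np.cos(ya)]])
toR=lambda X:(Ri@(X[:2]-r.x[:2])).round(1)
print("orange",toR(ray(C,np.median(po,0),86)),"blue",toR(ray(C,(158,74),89)),"pointer",toR(ray(C,(221,103),80)),"grip top far",toR(ray(C,(213,165),124)))
# ticks/other corners check
print("bed right front base corner",toR(ray(C,(416,259),20)))
o,im=D["tin"];C=cam("wrist",o);h=cv2.cvtColor(im,cv2.COLOR_RGB2HSV)
p=blob(h,(60,90,30),(95,255,255),(210,345,95,170));print("green",cv2.minAreaRect(p.astype(np.int32)))
print("tin corners top",[ray(C,q,50)[:2].round(1).tolist() for q in((219,111),(224,164),(331,104),(331,157))],"cap end",ray(C,(347,127),25).round(1))
E
```

```text
295 [270  79] [283 101] [276.  90.]
98 [218 103] [222 124] [220.  114.5]
rest [ 5.19982823e+02  4.61101194e+01 -7.80405631e-02] -4.471394897051151 [ 0.   1.6  0.3 -2.5 -0.3  0.9]
orange [103.6  18.4] blue [108.8 119. ] pointer [89.2 66.4] grip top far [41.3 65.1]
bed right front base corner [ -74.6 -166.2]
green ((275.7556457519531, 133.20651245117188), (52.32399368286133, 111.56259155273438), 86.05481719970703)
tin corners top [[496.2, -244.5], [445.4, -247.0], [502.4, -350.7], [452.2, -353.1]] cap end [ 479.4 -372.4   25. ]
```

```bash
cat >> h.py <<'E'
YA=-0.07804; O=np.array([519.98,46.11]); YD=np.degrees(YA)
def rw(x,y,z): c,s=np.cos(YA),np.sin(YA); return [O[0]+c*x-s*y,O[1]+s*x+c*y,z]
E
python3 - <<'E'
from h import *
import station; print([getattr(station,k) for k in("grasp_offset",) if hasattr(station,k)])
grip(50,20)
goto(rw(45,66.4,170),[180,0,YD]); move_l(rw(45,66.4,98),speed=120)
print(get_obs()["tcp_pos"],get_obs()["wrist_force"])
grip(10,30); o=get_obs(); print(o["grip_width"],o["grip_force"],o["wrist_force"])
move_l(rw(45,18.5,98),speed=50); wait(.2); o=get_obs(); print(o["tcp_pos"],o["wrist_force"])
grip(45); move_l(rw(45,18.5,200)); 
goto(rw(30,42,260),[180,0,YD]); wait(.3)
o=get_obs(); im=get_image("wrist"); C=cam("wrist",o); h=cv2.cvtColor(im,cv2.COLOR_RGB2HSV)
cv2.imwrite("pics/w_rest2.png",im[:,:,::-1]); np.save("r2.npy",im)
print(o["t"]); 
E
```

```text
[18.700000000000003]
[571.01266583 108.65511078  99.2072427 ] [-0.14319927 -0.34447194  0.16646995]
15.46188386614848 31.9025981426239 [-0.49897672 -1.46504129  4.40667457]
[567.1797041   62.90590244  99.26818651] [-1.45586251  4.80620117  6.45603609]
10.0333
```

View pics/w_rest2.png

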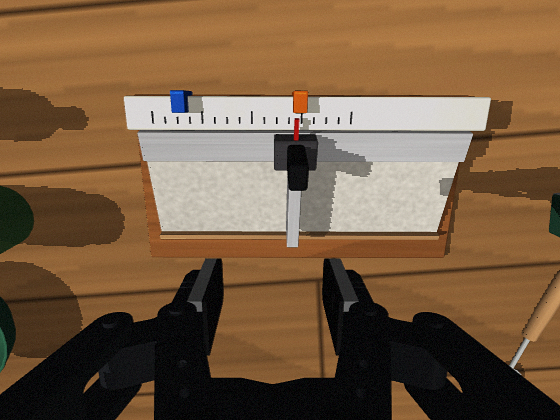

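The stop moved and the red pointer at (297,120) is now about 4 px left of the orange clip's middle at (301,102). I'll quantify the offset and correct it.

```bash
python3 - <<'E'
from h import *
im=np.load("r2.npy"); o=get_obs(); C=cam("wrist",o); h=cv2.cvtColor(im,cv2.COLOR_RGB2HSV)
Ri=np.array([[np.cos(YA),np.sin(YA)],[-np.sin(YA),np.cos(YA)]]); toR=lambda X:(Ri@(X[:2]-O)).round(1)
m=cv2.inRange(h,(5,180,120),(18,255,255));m[:85]=0;m[115:]=0;m[:,:285]=0;m[:,320:]=0
r=cv2.inRange(h,(0,170,90),(4,255,255));r[:110]=0;r[140:]=0;r[:,:285]=0;r[:,310:]=0
for k in range(90,140,3): print(k,np.flatnonzero(m[k])[[0,-1]] if m[k].any() else "",np.flatnonzero(r[k])[[0,-1]] if r[k].any() else "")
print("orange top",toR(ray(C,(300,95),89)),"front bottom",toR(ray(C,(301,112),75)),"ptr",[toR(ray(C,(297,119),z)) for z in(77,85)])
print("corners",[toR(ray(C,p,75)) for p in((124,97),(490,98),(489,131))], o["tcp_pos"])
E
```

```text
90  
93 [293 307] 
96 [293 307] 
99 [293 307] 
102 [294 306] 
105 [294 306] 
108 [294 306] 
111 [294 306] 
114  
117  
120  [295 298]
123  [295 298]
126  [294 298]
129  [294 297]
132  [294 298]
135  [294 298]
138  [294 298]
orange top [109.3  18.4] front bottom [94.9 16.1] ptr [array([88.8, 19.8]), array([89.2, 20.3])]
corners [array([108. , 174.9]), array([ 106.7, -153. ]), array([  77.8, -157.4])] [552.49635515  85.31182584 258.4147962 ]
```

```bash
cat >> h.py <<'E'
RB=Ro.from_euler("z",YA)*Ro.from_euler("y",-15,degrees=True)
ATT=(RB*Ro.from_euler("xyz",[180,0,90],degrees=True)).as_euler("xyz",degrees=True)
def bw(x,y,z): return np.array(rw(0,0,35))+RB.apply([x,y,z])
E
python3 - <<'E'
from h import *
goto(rw(45,17.5,165),[180,0,YD]); move_l(rw(45,17.5,98),speed=120)
grip(10,30); move_l(rw(45,15.3,98),speed=20); wait(.3); o=get_obs(); 
print("stop y",-np.sin(YA)*(o["tcp_pos"][0]-O[0])+np.cos(YA)*(o["tcp_pos"][1]-O[1]),o["grip_width"])
grip(45); move_l(rw(45,15.3,190)); 
goto(rw(20,20,260),[180,0,YD]); wait(.3); o=get_obs(); im=get_image("wrist"); 
cv2.imwrite("pics/w_rest3.png",cv2.resize(im[70:190,200:400,::-1],(800,480)))
c=np.array([474,-298.8])
print("hover ik",solve_ik(bw(-15,-62,70),ATT),solve_ik([*c,11],[180,0,93.5]))
grip(78,40); goto([*c,120],[180,0,93.5]); move_l([*c,11],speed=100); print(get_obs()["tcp_pos"],get_obs()["wrist_force"])
grip(30,40); o=get_obs(); print(o["grip_width"],o["grip_force"],o["t"],o["wrist_force"])
E
```

```text
stop y 16.562790580410464 15.877845651504042
hover ik [-10.96923555  -4.64787065 127.55675085   2.49861331  42.21029434
  -8.12947437] [-39.40314635  21.28006634 108.26278188   0.          50.45715178
 -42.90314635]
[ 474.69305729 -299.34348416   11.81615695] [-0.49086256  0.96809433  0.14824964]
49.69705385630108 43.58257234096527 18.1917 [-0.04183958 -0.18392239  4.15835538]
```

View pics/w_rest3.png

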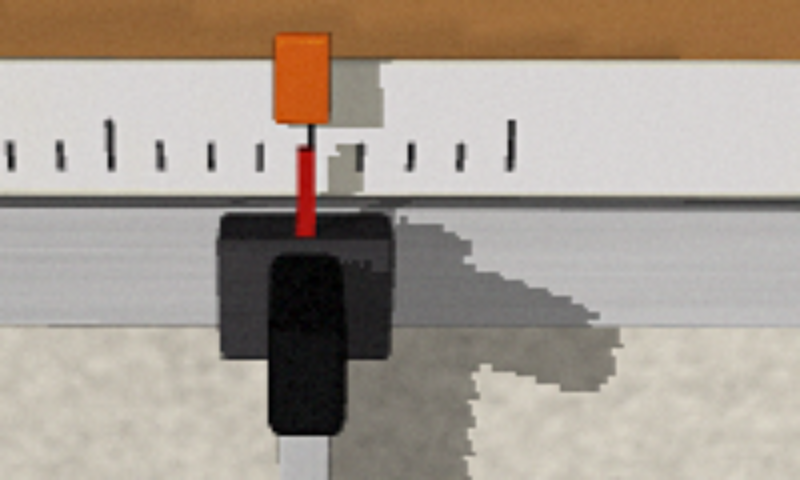

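The pointer at crop (305,150) is in line with the orange clip, centred at (302,80), less than 1 mm off. The tin is gripped at a width of 49.7 mm. Next: carry it over and slide it up to the stop with force sensing.

```bash
python3 - <<'E'
from h import *
x=-15
move_l([474,-298.8,130],speed=200)
goto(bw(x,-70,75),ATT); move_l(bw(x,-54,45),ATT,speed=100); move_l(bw(x,-54,15),ATT,speed=50); wait(.2)
f=lambda:np.mean([ (wait(.03),RB.inv().apply(get_obs()["wrist_force"]))[1] for _ in range(4)],0)
tb=lambda:RB.inv().apply(get_obs()["tcp_pos"]-np.array(rw(0,0,35)))
f0=f(); print("f0",f0.round(1),tb().round(1),get_obs()["grip_width"],get_obs()["t"])
y=-54
while y<-40:
    y+=1.5 if y<-48 else 1; move_l(bw(x,y,15),ATT,speed=30); d=f()-f0; print(y,d.round(1),tb().round(1))
    if d[1]<-2: break
y-=0.5
z=15
while z>8:
    z-=1; move_l(bw(x,y,z),ATT,speed=20); d=f()-f0; print("z",z,d.round(1),tb().round(1))
    if d[2]>2.5: break
print(get_obs()["t"])
im=get_image("wrist"); cv2.imwrite("pics/place.png",im[:,:,::-1])
im=get_image("top"); cv2.imwrite("pics/placet.png",im[:,:,::-1])
E
```

```text
f0 [-0.5 -0.1 -2.7] [-14.7 -54.   15.2] 49.20562889818915 21.5917
-52.5 [-0.3  0.7  0.7] [-15.  -52.5  15. ]
-51.0 [-0.2  0.2  0.5] [-15. -51.  15.]
-49.5 [-0.2  0.1  0.1] [-15.  -49.5  15. ]
-48.0 [-0.3  0.1  0.5] [-15. -48.  15.]
-47.0 [-0.3  0.1  0.4] [-15. -47.  15.]
-46.0 [-0.3  0.4  0.2] [-15. -46.  15.]
-45.0 [-0.2  0.3  0.4] [-15. -45.  15.]
-44.0 [0.1 0.1 0.2] [-15. -44.  15.]
-43.0 [-0.8 -4.5  1.4] [-15.  -43.5  15. ]
z 14 [-0.2 -3.3  0.9] [-14.8 -43.5  14. ]
z 13 [ 0.5 -3.3  1.7] [-14.7 -43.5  13.1]
z 12 [ 1.2 -3.5  1.5] [-14.7 -43.5  12. ]
z 11 [-2.5 -3.3 11.9] [-14.7 -43.5  11.8]
26.575
```

View pics/place.png

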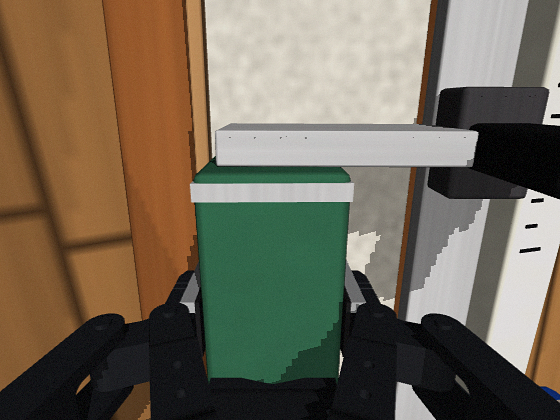

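The view shows the tin lying against the stop face at about (270,165), with bed contact and stop contact both at the predicted coordinates. Release, retract and check.

```bash
python3 - <<'E'
from h import *
move_l(bw(-15,-43.5,11.8),ATT,speed=20); grip(66); wait(.2)
move_l(bw(-15,-43.5,110),ATT,speed=100)
goto(rw(30,-10,290),[180,0,YD]); wait(.3); o=get_obs(); im=get_image("wrist"); cv2.imwrite("pics/fin.png",im[:,:,::-1]); print(o["t"],o["wrist_force"])
E
```

```text
30.3417 [ 0.15005933  0.14115688 -0.4099415 ]
```

View pics/fin.png

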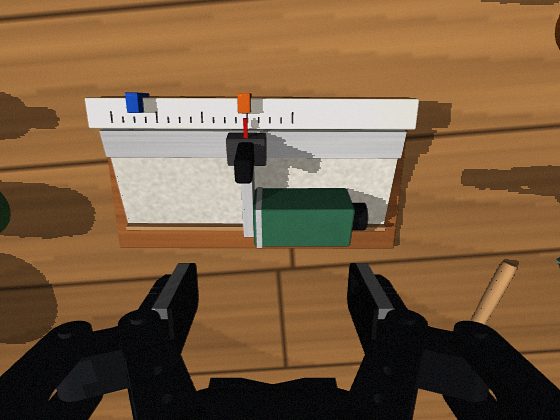

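```bash
python3 - <<'E'
from h import *
C=cam("wrist",get_obs())
for p in((-42,10.6,50),(8,10.6,50),(-42,-97.4,50),(8,-97.4,50),(-17,-115.4,25)): print(p,proj(C,bw(*p)).round())
E
```

```text
(-42, 10.6, 50) [255. 248.]
(8, 10.6, 50) [253. 211.]
(-42, -97.4, 50) [350. 248.]
(8, -97.4, 50) [356. 211.]
(-17, -115.4, 25) [365. 218.]
```

The predicted outline of a tin seated flat on the bed against lip and stop matches the picture: low edge at row 248 against 247 seen, cap at (365,218) against about (361,216). The pointer at column 245 is in line with orange at 244.

```bash
python3 -c "
from station import *
print(sign_off())"
```

```text
the job is handed in; nothing more can be done
None
```

The job is handed in: the stop's pointer is on the orange clip and the green tin lies on the bed with its base against the stop, both checked in the last wrist picture; no verdict came back.

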